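# Put the colour pastes away: like on like

### The job

Put the colour pastes away: stack each of the three loose full-size jars squarely on top of the stock jar of its own colour in the grey spill tray, and stand the small red sample jar, which does not stack, flat on the floor of the steel saucer in that tray. They are glass: keep them upright and set them down without dropping them, and leave the stock jars, the pile of tin lids and the toothed mixing disc where they are.

Things in the scene. Friction and masses are not known exactly. Their poses are not given: they have to be found in the camera images.
- jar_red: loose full-size jar of red paste, standing on the open bench between the robot and the tray: round screw-cap glass jar 62 mm in diameter, 75 mm high (straight wall 60 mm, then a black cap 60 mm in diameter and 15 mm high, flat on top), paper label round its waist, a round red dab on the cap; 0.26 to 0.40 kg. Origin at the centre of its underside, z up; yaw has no meaning
- jar_yellow: loose full-size jar of yellow paste, standing on the open bench between the robot and the tray: round screw-cap glass jar 62 mm in diameter, 75 mm high (straight wall 60 mm, then a black cap 60 mm in diameter and 15 mm high, flat on top), paper label round its waist, a round yellow dab on the cap; 0.26 to 0.40 kg. Origin at the centre of its underside, z up; yaw has no meaning
- jar_blue: loose full-size jar of blue paste, standing on the open bench between the robot and the tray: round screw-cap glass jar 62 mm in diameter, 75 mm high (straight wall 60 mm, then a black cap 60 mm in diameter and 15 mm high, flat on top), paper label round its waist, a round blue dab on the cap; 0.26 to 0.40 kg. Origin at the centre of its underside, z up; yaw has no meaning
- sample_red: loose small red sample jar, the same red as the full-size red jars but only 42 mm in diameter and 52 mm high (black cap 40 mm in diameter in the top 13 mm, red dab on it), about 0.11 kg, standing on the open bench between the robot and the tray. Origin at the centre of its underside, z up
- stock_red: stock jar of red paste, same kind as jar_red (62 mm in diameter, 75 mm high, flat cap with red dab), standing in the grey spill tray at the far side (140 x 620 mm, floor 4 mm and lip 14 mm above the bench). Slides or tips if pushed. Origin at the centre of its underside, z up; flat top 75 mm above it. 135 mm or more, centre to centre, from the next jar or saucer
- stock_yellow: stock jar of yellow paste, same kind as jar_yellow (62 mm in diameter, 75 mm high, flat cap with yellow dab), standing in the grey spill tray at the far side (140 x 620 mm, floor 4 mm and lip 14 mm above the bench). Slides or tips if pushed. Origin at the centre of its underside, z up; flat top 75 mm above it. 135 mm or more, centre to centre, from the next jar or saucer
- stock_blue: stock jar of blue paste, same kind as jar_blue (62 mm in diameter, 75 mm high, flat cap with blue dab), standing in the grey spill tray at the far side (140 x 620 mm, floor 4 mm and lip 14 mm above the bench). Slides or tips if pushed. Origin at the centre of its underside, z up; flat top 75 mm above it. 135 mm or more, centre to centre, from the next jar or saucer
- saucer: round plain steel saucer, fixed in the spill tray: 92 mm across the rim, rim 7 mm high, flat floor 2 mm thick and 79 mm across inside the rim. Origin at the centre of its underside, which stands on the tray's floor (4 mm above the bench)
- tin_lids: bystander: pile of steel tin lids, 92 mm in diameter, 32 mm high, on the bench nearer the robot than the jars. Origin at the centre of its underside
- mixer_disc: bystander: toothed steel mixing disc lying flat, 72 mm in diameter with a 20 mm hub 17 mm high, on the bench nearer the robot than the jars. Origin at the centre of its underside

How it is judged:
By the outcome, as a careful person would: the job done as asked, in the order asked, and still so for the second after the job is handed in, with the robot touching nothing.
It also fails if it takes over 115 s, if anything falls off the work surface, if the arm or the gripper's body presses on something with over 40 N, if the wrist force passes 120 N, or if a joint passes its speed limit or range.

### The arm

A 6-joint arm with a two-finger parallel gripper is mounted at the origin on the work surface. World frame = base frame: x ahead of the robot, y to its left, z up, the work surface at z = 0. Lengths are in m, angles in rad, forces in N, time in s.
With the tool pointing down it reaches from about 0.35 to 0.875 m from the base axis. Payload 4.2 kg.
Tool frame: the origin (TCP) lies between the finger pads; the fingertips stand 14 mm ahead of it and the grasp point (between the pads) lies 5 mm behind it (arm.tips_ahead is the distance from the TCP to the fingertips, in m); z points along the fingers, y is the line along which they close (so a half turn about z gives the same grasp; the last joint's range is limited). The gripper opens to 87 mm and grips with 3 to 60 N. Pads are 19 mm wide; open, the fingers measure 117 mm over their backs; the gripper's body (75 mm by 190 mm) begins 51 mm behind the grasp point.
Start: joints at [-0.979, 0.385, 0.008, 0, -1.194, -0.259], TCP at [0.204, -0.591, 0.237] pointing down, gripper open.
Joint ranges: [-3.14, 3.14], [-1.21, 2.06], [-1.07, 1.41], [-3.16, 2.05], [-2.99, -0.16], [-3.1, 3.1]. Speed limits (rad/s): [2.79, 2.79, 3.14, 3.14, 3.14, 3.14].

### API

Orientations are given as a rotation vector (axis times angle).
In Python, from station import arm, planner, snapshot, camera_params, workorder, models gives the robot as it stands. The module is installed in compiled form; this text tells all that it offers. Calls block until the motion is done:
- arm.move_ptp(position, orientation): joint-space move of the TCP to a pose.
- arm.move_linear(position, rot=None, rate=0.15, stop_force=None): straight line of the TCP; rot=None keeps the orientation; rate is the mean speed in m/s. With stop_force (N) it stops when the force on the tool has changed by that much, and returns True; else False.
- arm.goto_joints(angles): joint-space move.
- arm.move_gripper(opening): finger opening in m; the grip force is fixed at half the most; returns when the fingers have stopped.
- arm.wait(seconds).
- planner.ik(position, orientation): joint angles nearest the present ones, or None.
- arm.state(): the state.
- snapshot(name): name is "side" or "top" or "wrist"; returns the picture (384x512x3 uint8, red, green, blue); there is no depth.
- camera_params(name): a dict with "intrinsics" (3x3 intrinsics, pixels), "xyz" and "rotation" of the camera in the world; the wrist camera has in their place "T_tool_cam" (4x4, takes a point from camera to tool coordinates, whose origin is the TCP and whose axes are the flange's). Camera axes: x right, y up, looking along -z (the intrinsics and any distortion apply to the point x, -y, -z); pixel columns grow to the right and rows downward; lengths in m; the calibration is good to about 2 mm. A picture is of the moment at which its call begins: read the wrist's pose just before it. camera_params takes no time and is no camera call.
A pose or a line that the arm cannot do raises arm.IKError and nothing moves.
- workorder.job_done(): hands the job in; it is judged then, once.
Trained networks look in the newest picture that a camera, given by its name, has taken for a name from the list of things; names that differ only in an ending like _2 or _b are one class to them, and where a whole thing is asked for, a point or a joint stands for the part that bears it (a point fixed in the world has none). Each returns a list of dicts, best first, with "p" (0 to 1); they miss things now and then, are a little off and sometimes report something else, mostly with a low value. They report only what shows in the picture. A call takes as long as a camera call.
- models.look_for(name, camera): "position" ([x, y, z] in m, in world coordinates, good to about 4 mm: the middle of the surface that is visible of it).
- models.mark_of(name, camera): "position" ([x, y, z] in m, in world coordinates, good to about 4 mm: a listed point, or the origin of a listed thing).
The state is a dict: "clock": time; "joint_pos": joint angles; "qd": joint speeds; "joint_torque": joint torques, N m; "eef_pos": TCP position; "ee_rot": TCP orientation; "contact_force": force on the tool from outside, world axes, zero at the start; "ft_torque": the same for the moment, N m; "finger_gap": finger opening in m; "grip_force": force on a finger pad.
Only numpy, scipy, OpenCV 4.12 (cv2) and the standard library are available. Lean on these libraries where they do the work, as an engineer would, in place of code of your own. Each camera call takes 0.05 s, during which the arm holds its last target. There are 200 camera calls.

## Working session

There is one attempt and no reset: what is moved stays moved. The work goes in short steps, each a Python script; the robot and the scene stay as the last script left them, time stands still between calls to the robot, and variables do not carry over. Pictures are saved under pics/ and viewed, at most 14 in all, crops included, and the job is handed in when it is done.

```bash
mkdir -p pics; ls; python3 - <<'E'
from station import arm, planner, snapshot, camera_params, workorder, models
import cv2, numpy as np
np.set_printoptions(precision=4,suppress=True)
for c in ("top","side"):
    im=snapshot(c); cv2.imwrite(f"pics/{c}0.png",im[:,:,::-1])
    p=camera_params(c); print(c,p)
    for n in "jar_red jar_yellow jar_blue sample_red stock_red stock_yellow stock_blue saucer tin_lids mixer_disc".split():
        print(n,[(np.round(d["position"],3).tolist(),round(d["p"],2)) for d in models.mark_of(n,c)[:3]])
print(camera_params("wrist"),arm.state())
E
```

```text
pics
top {'intrinsics': array([[373.0854,   0.    , 252.009 ],
       [  0.    , 373.0854, 188.471 ],
       [  0.    ,   0.    ,   1.    ]]), 'xyz': array([ 0.4119, -0.0209,  1.0577]), 'rotation': array([ 0.0504, -0.0087, -1.5899])}
jar_red [([0.429, 0.29, -0.0], 0.97)]
jar_yellow [([0.454, 0.125, 0.002], 0.58)]
jar_blue [([0.458, -0.068, -0.005], 0.94)]
sample_red [([0.467, -0.291, 0.0], 0.56)]
stock_red [([0.597, -0.242, 0.005], 0.56)]
stock_yellow [([0.602, 0.09, 0.008], 0.64)]
stock_blue [([0.617, 0.236, 0.002], 0.83)]
saucer [([0.6, -0.08, 0.002], 0.64)]
tin_lids [([0.275, -0.238, -0.004], 0.62)]
mixer_disc [([0.275, 0.284, 0.001], 0.76)]
side {'intrinsics': array([[367.689 ,   0.    , 248.8544],
       [  0.    , 367.689 , 194.1326],
       [  0.    ,   0.    ,   1.    ]]), 'xyz': array([0.3121, 0.7947, 0.6324]), 'rotation': array([ 0.1164, -1.3647, -2.6727])}
jar_red [([0.429, 0.287, -0.001], 0.65)]
jar_yellow [([0.458, 0.126, -0.002], 0.83)]
jar_blue [([0.452, -0.07, 0.0], 0.83)]
sample_red [([0.47, -0.29, 0.001], 0.7)]
stock_red [([0.589, -0.239, 0.003], 0.83)]
stock_yellow
[... 385 characters left out ...]
1.    ]]), 'T_tool_cam': array([[ 0.0005,  0.9598,  0.2807,  0.078 ],
       [ 1.    , -0.0006,  0.0003, -0.0001],
       [ 0.0005,  0.2807, -0.9598, -0.1473],
       [ 0.    ,  0.    ,  0.    ,  1.    ]])} {'clock': 1.1, 'joint_pos': array([-0.9794,  0.3847,  0.0079, -0.    , -1.194 , -0.2586]), 'qd': array([ 0.0013, -0.0007, -0.0004, -0.0006, -0.0008,  0.0013]), 'joint_torque': array([ -0.0002, -39.0477,  18.7626,   4.2245,   0.0155,  -0.    ]), 'eef_pos': array([ 0.2042, -0.5907,  0.2366]), 'ee_rot': array([-0.5204,  3.0982, -0.    ]), 'contact_force': array([-0.2697,  0.6786, -0.3444]), 'ft_torque': array([-0.0174,  0.0307, -0.0281]), 'grip_force': 0.0, 'finger_gap': 0.08742398494802621}
```

View pics/top0.png

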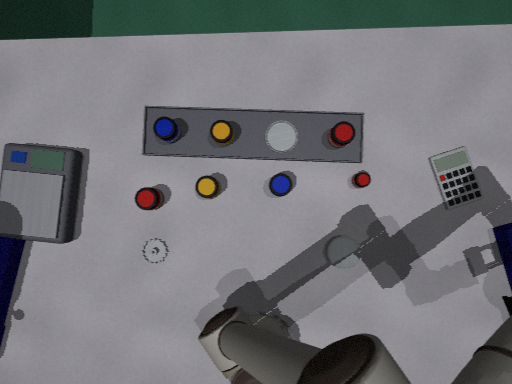

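View pics/side0.png

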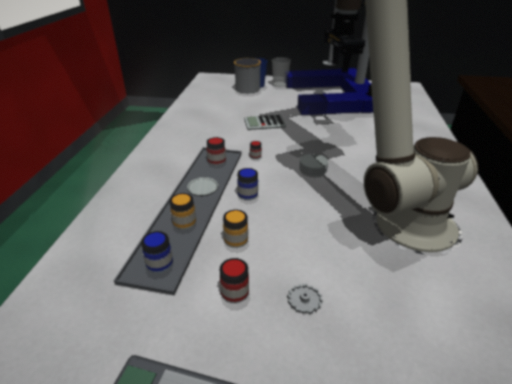

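The pictures agree with the networks. In the top view the tray holds blue (165,128), yellow (221,131), the saucer (282,136) and red (343,133). The loose jars are red (148,198), yellow (207,187), blue (281,184) and the sample (362,180). Next I'll refine each dab with two wrist views.

```bash
cat > h.py <<'E'
from station import arm, planner, snapshot, camera_params, workorder, models
import cv2, numpy as np
from scipy.spatial.transform import Rotation as R
np.set_printoptions(precision=4,suppress=True)
DOWN=np.array([0,np.pi,0]); CP=camera_params("wrist"); K=CP["intrinsics"]; TC=CP["T_tool_cam"]
def pose():
    s=arm.state(); T=np.eye(4); T[:3,:3]=R.from_rotvec(s["ee_rot"]).as_matrix(); T[:3,3]=s["eef_pos"]
    return T@TC
def shot(name=None):
    T=pose(); im=snapshot("wrist")
    if name: cv2.imwrite(f"pics/{name}.png",im[:,:,::-1])
    return T,im
def project(T,p):
    c=T[:3,:3].T@(np.asarray(p)-T[:3,3]); u=K@[c[0],-c[1],-c[2]]; return u[:2]/u[2]
def ray(T,uv):
    d=np.linalg.solve(K,[uv[0],uv[1],1.]); d=T[:3,:3]@[d[0],-d[1],-d[2]]; return T[:3,3],d/np.linalg.norm(d)
def mask(im,col):
    h,s,v=cv2.split(cv2.cvtColor(im,cv2.COLOR_RGB2HSV)); h=h.astype(int)
    if col=="steel": return ((s<50)&(v>140)).astype(np.uint8)
    ok={"red":(h<10)|(h>168),"yellow":(h>14)&(h<38),"blue":(h>100)&(h<135)}[col]
    return (ok&(s>110)&(v>50)).astype(np.uint8)
def blob(T,im,col,p):
    n,_,st,ce=cv2.connectedComponentsWithStats(mask(im,col)); q=project(T,p)
    c=[(np.linalg.norm(ce[i]-q),i) for i in range(1,n) if st[i,4]>150 and np.linalg.norm(ce[i]-q)<45]
    if not c: return None,q,0
    i=max(c,key=lambda t:st[t[1],4])[1] if col!="steel" else min(c)[1]
    return ce[i],q,st[i,2:5]
def tri(rays):
    A=sum(np.eye(3)-np.outer(d,d) for o,d in rays); b=sum((np.eye(3)-np.outer(d,d))@o for o,d in rays)
    return np.linalg.solve(A,b)
E
cat > look.py <<'E'
from h import *
import json
E={"stock_red":(.593,-.240,.079),"saucer":(.598,-.078,.006),"stock_yellow":(.601,.087,.079),"stock_blue":(.617,.235,.079),
"jar_red":(.429,.288,.075),"jar_yellow":(.456,.125,.075),"jar_blue":(.455,-.069,.075),"sample_red":(.468,-.290,.052)}
out={}
arm.move_ptp([.42,-.40,.25],DOWN)
for n,p in E.items():
    rays=[];info=[]
    for k,dx in enumerate((-.05,.05) if n!="jar_red" else (.05,-.02)):
        arm.move_ptp([p[0]+dx,p[1],.25],DOWN); T,im=shot(f"{n}_{k}")
        c,q,st=blob(T,im,"steel" if n=="saucer" else n.split("_")[1],p); info.append((c,q,st))
        if c is not None: rays.append(ray(T,c))
    if len(rays)==2: out[n]=tri(rays).tolist()
    print(n,np.round(out.get(n,0),4),*[f"{np.round(c,1) if c is not None else c}/{np.round(q)} {s}" for c,q,s in info])
json.dump(out,open("pos.json","w")); print(arm.state()["clock"])
E
python3 look.py; python3 -c "
import cv2,numpy as np
a=[cv2.imread(f'pics/{n}.png') for n in ('saucer_0','stock_yellow_1','jar_blue_0','sample_red_0')]
cv2.imwrite('pics/m1.png',cv2.resize(np.vstack([np.hstack(a[:2]),np.hstack(a[2:])]),(800,600)))"
```

```text
stock_red [ 0.5898 -0.2381  0.0781] [258.2 217.6]/[256. 221.] [  41   38 1216] [258.4 126.8]/[257. 130.] [  44   45 1571]
saucer 0 [248.9 192. ]/[256. 199.] [  58   48 1123] None/[256. 124.] 0
stock_yellow [0.6017 0.0844 0.0784] [253.5 219.6]/[256. 219.] [  41   38 1222] [254.6 129.5]/[257. 129.] [  44   46 1572]
stock_blue [0.6145 0.2363 0.0782] [256.3 217.5]/[255. 220.] [  41   38 1214] [258.6 126.1]/[257. 129.] [  44   45 1570]
jar_red [0.4267 0.2882 0.0749] [255.2 125.8]/[255. 128.] [  43   44 1510] [255.5 190.6]/[255. 193.] [  41   40 1275]
jar_yellow [0.4549 0.1261 0.0745] [256.6 216.6]/[256. 218.] [  40   38 1208] [255.9 127.5]/[255. 129.] [  45   45 1535]
jar_blue [ 0.457  -0.0703  0.0742] [253.7 218.9]/[255. 217.] [  40   37 1172] [253.3 130.3]/[255. 128.] [  44   44 1509]
sample_red [ 0.4669 -0.2928  0.0507] [252.7 209.8]/[255. 211.] [ 26  25 498] [251.5 125.2]/[254. 126.] [ 28  29 640]
13.1917
```

View pics/m1.png

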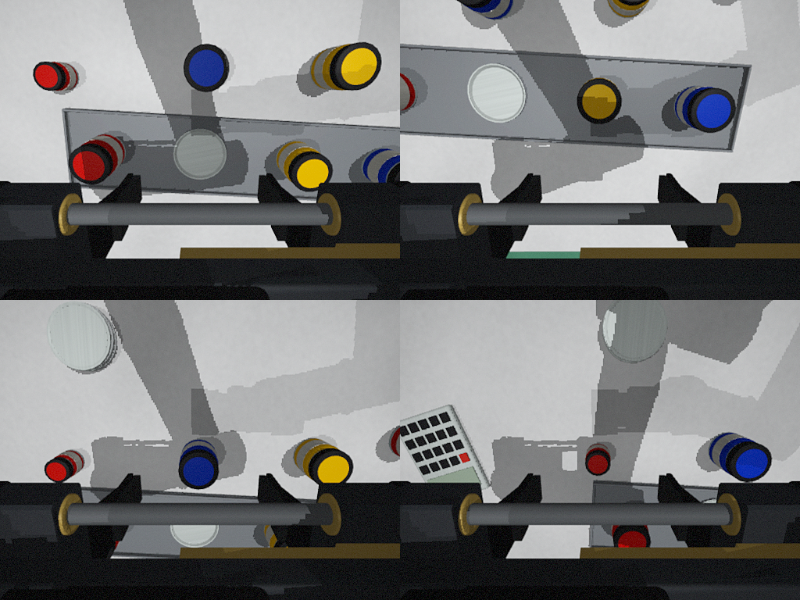

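Heights come out as they should: caps near 0.075, 0.079 and 0.051. The saucer shows at (256,197) in saucer_0 and (124,119) in stock_yellow_1, partly in shadow, so I'll triangulate it from those two. I'll move jar_red first, then check how it stands.

```bash
cat > pp.py <<'E'
from h import *
import json
P=json.load(open("pos.json"))
def pick(n,zt,dy=0.):
    x,y,_=P[n]
    arm.move_gripper(.087); arm.move_ptp([x,y+dy,.16],DOWN)
    print("descent hit",arm.move_linear([x,y+dy,zt],rate=.1,stop_force=15))
    arm.move_gripper(0.0); s=arm.state(); print("gap",s["finger_gap"],"grip",s["grip_force"],"tcp",s["eef_pos"])
    arm.move_linear([x,y+dy,.10],rate=.06)
    arm.move_linear([x,y+dy,.25],rate=.2); s=arm.state(); print("lifted gap",s["finger_gap"],s["contact_force"])
def place(x,y,zb,zt,opening=.087):
    arm.move_ptp([x,y,.25],DOWN)
    arm.move_linear([x,y,zb+zt+.02],rate=.12); arm.move_linear([x,y,zb+zt+.004],rate=.04); arm.wait(.2)
    h=arm.move_linear([x,y,zb+zt-.004],rate=.01,stop_force=3)
    s=arm.state(); print("touch",h,"tcp",s["eef_pos"],"expected z",zb+zt,s["contact_force"])
    arm.move_gripper(opening); arm.wait(.2)
    x,y,z=arm.state()["eef_pos"]
    arm.move_linear([x,y,z+.06],rate=.08); arm.move_linear([x,y,.25],rate=.25)
def check(col,p,name,z=.25):   # dab centre on the stack, two views
    rays=[]
    for k,dx in enumerate((-.05,.05)):
        arm.move_ptp([p[0]+dx,p[1],z],DOWN); T,im=shot(f"{name}_{k}"); c,q,st=blob(T,im,col,p); print(c,q,st)
        if c is not None: rays.append(ray(T,c))
    return tri(rays)
E
python3 - <<'E'
from pp import *
def TT(p):
    T=np.eye(4);T[:3,:3]=R.from_rotvec(DOWN).as_matrix();T[:3,3]=p;return T@TC
P["saucer"]=tri([ray(TT([.548,-.078,.25]),(256,197)),ray(TT([.651,.087,.25]),(124,119))]).tolist()
print("saucer",P["saucer"]); json.dump(P,open("pos.json","w"))
pick("jar_red",.037)
place(*P["stock_red"][:2],.079,.037)
p=list(P["stock_red"]);p[2]=.154
q=check("red",p,"stk_red",.325); print("stack top",q,"minus stock",q-P["stock_red"],arm.state()["clock"])
E
```

```text
saucer [0.5946614883941796, -0.07770697465619471, 0.006397838661125641]
descent hit False
gap 0.06138954822224181 grip 29.98972704168409 tcp [0.4267 0.2883 0.0371]
lifted gap 0.06179394190227697 [-0.1361 -0.2491 -4.4174]
touch True tcp [ 0.5898 -0.2381  0.1162] expected z 0.11599999999999999 [-0.1982  0.8525  5.2254]
[254.8709 220.3228] [255.4156 220.3563] [  41   38 1208]
[254.4442 130.3661] [255.2041 130.06  ] [  44   46 1587]
stack top [ 0.5902 -0.2388  0.1529] minus stock [ 0.0004 -0.0007  0.0748] 27.25
```

View pics/stk_red_1.png

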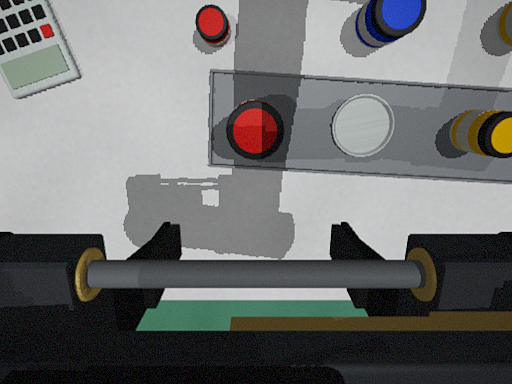

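The red stack stands square: the two dabs sit within 1 mm of each other and are 74.8 mm apart in height. The cap is at (255,130) in the picture, directly over the stock jar. Continuing with yellow, blue and the sample.

```bash
python3 - <<'E'
from pp import *
for c in ("yellow","blue"):
    pick("jar_"+c,.037); place(*P["stock_"+c][:2],.079,.037)
    p=list(P["stock_"+c]);p[2]=.154
    q=check(c,p,"stk_"+c,.325); print(c,"minus stock",q-P["stock_"+c],arm.state()["clock"])
    if np.linalg.norm((q-P["stock_"+c])[:2])>.006: raise SystemExit("off")
pick("sample_red",.029); place(*P["saucer"][:2],.006,.029,.075)
p=list(P["saucer"]);p[2]=.058
q=check("red",p,"sam",.25); print("sample minus saucer",q-P["saucer"],arm.state()["clock"])
arm.move_ptp([.36,-.05,.3],DOWN)
for n in ("top","side"): cv2.imwrite(f"pics/{n}_end.png",snapshot(n)[:,:,::-1])
a=[cv2.imread(f"pics/{n}.png") for n in ("top_end","side_end","sam_0","sam_1")]
cv2.imwrite("pics/m2.png",cv2.resize(np.vstack([np.hstack(a[:2]),np.hstack(a[2:])]),(800,600)))
E
```

```text
descent hit False
gap 0.06108462542958561 grip 29.989291056990623 tcp [0.455  0.1262 0.0371]
lifted gap 0.061751554111504244 [ 0.662  -0.1122 -3.7921]
touch True tcp [0.6018 0.0844 0.1162] expected z 0.11599999999999999 [-0.131   0.1352  4.3797]
[254.9992 220.4517] [255.5037 220.4811] [  41   38 1231]
[255.7563 130.2003] [256.3654 130.1557] [  45   46 1588]
yellow minus stock [ 0.0001 -0.0006  0.0754] 39.475
descent hit False
gap 0.06156816744205353 grip 29.988477174192667 tcp [ 0.4571 -0.0703  0.0371]
lifted gap 0.06137619299207253 [-0.0165  0.4483 -2.9494]
touch True tcp [0.6145 0.2363 0.1162] expected z 0.11599999999999999 [-0.1717  0.5153  3.9366]
[254.8828 220.3441] [255.4931 220.4973] [  41   38 1212]
[256.3001 129.9105] [256.8059 129.8959] [  44   45 1576]
blue minus stock [ 0.0001 -0.0006  0.0751] 51.8667
descent hit False
gap 0.04144629702043008 grip 29.999839388765395 tcp [ 0.4668 -0.2928  0.029 ]
lifted gap 0.04172695607772192 [ 0.8828 -0.1447 -1.6502]
touch True tcp [ 0.5947 -0.0777  0.035 ] expected z 0.035 [ 0.4766 -0.3203  3.4965]
[255.325  215.6963] [255.7864 215.877 ] [ 26  25 517]
[255.3246 127.5985] [255.7608 127.6133] [ 29  30 650]
sample minus saucer [ 0.     -0.0005  0.0509] 66.3583
```

View pics/m2.png

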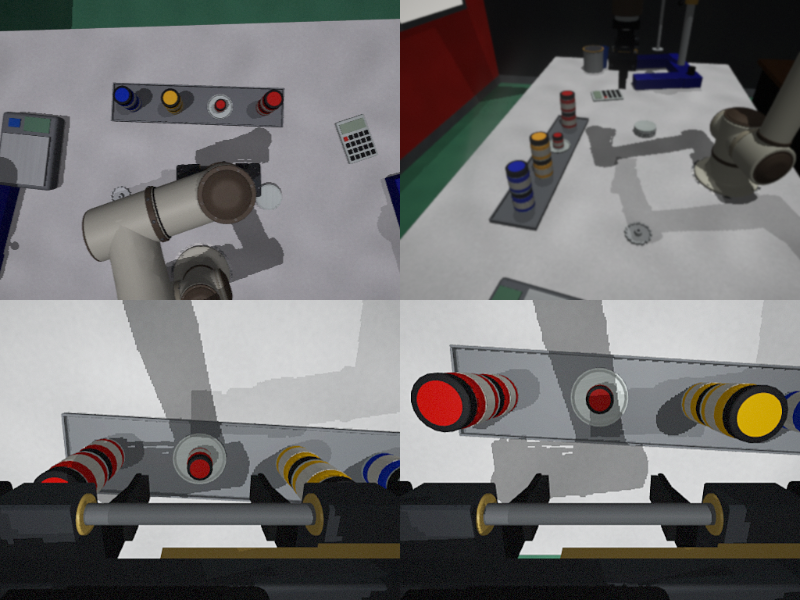

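The mosaic shows three upright stacks, each in its own colour: blue (125,97), yellow (171,99) and red (270,101). The sample stands in the saucer at (220,104), and the lids and disc haven't moved.

```bash
python3 -c "
from station import workorder; print(workorder.job_done())"
```

```text
the job is handed in; nothing more can be done
None
```

The job is handed in: the three jars are stacked on their own-colour stock jars (each within 1 mm of centre), the sample jar stands upright in the saucer, and the clock was at about 66 s of the 115 s allowed at the last check before handing in.

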